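Sort bisque beakers from the kiln shelf into rows by height

TASK

The bisque beakers on the ware board are being sorted by height, one row for each height, for the glaze firing. Carry the four beakers that are still on the kiln shelf across and stand each one upright in an empty place of the row of its own height, in line with that row and at the same spacing, without touching, so that every row ends as three equal beakers. Bisque chips easily, so set each beaker down gently, and do not knock the kiln props, the bowl or the beakers already in the rows.

Things in the scene. Friction and masses are not known exactly. Their poses are not given: they have to be found in the camera images.
- ware_board: fixed plywood board, 300 (x) x 560 (y) x 18 mm; origin at the centre of its underside. Three rows of beakers run along board x, at board y = -240, -140, -40 mm, one row per height; which row is which changes. Each row has places at board x = -78, 0, +78 mm; short row: 0 is empty; medium row: 0 and +78 are empty; tall row: +78 is empty
- kiln_shelf: square refractory kiln shelf, 300 x 300 x 18 mm, cream, lying fixed on the bench; origin at the centre of its underside. The four loose beakers and the three kiln props stand on it
- row_short_a: pale pink round bisque beaker, 88 mm tall, 62 mm across the rim, 60 mm across at 34 mm height, 49 mm at the foot, wall 4.5 mm, about 150 g; origin at the centre of its underside, z up. It is first in the row of short beakers (board x = -78 mm). Its x axis points along the row. Leave it alone
- row_short_b: pale pink round bisque beaker, 88 mm tall, 62 mm across the rim, 60 mm across at 34 mm height, 49 mm at the foot, wall 4.5 mm, about 150 g; origin at the centre of its underside, z up. It is last in the row of short beakers (board x = +78 mm), so that the place between the two is empty. Its x axis points along the row. Leave it alone
- row_medium: pale pink round bisque beaker, 100 mm tall, 62 mm across the rim, 60 mm across at 34 mm height, 49 mm at the foot, wall 4.5 mm, about 170 g; origin at the centre of its underside, z up. It is first and so far only one in the row of medium beakers (board x = -78 mm); the two places after it are empty. Its x axis points along the row. Leave it alone
- row_tall_a: pale pink round bisque beaker, 112 mm tall, 62 mm across the rim, 60 mm across at 34 mm height, 49 mm at the foot, wall 4.5 mm, about 190 g; origin at the centre of its underside, z up. It is first in the row of tall beakers (board x = -78 mm). Its x axis points along the row. Leave it alone
- row_tall_b: pale pink round bisque beaker, 112 mm tall, 62 mm across the rim, 60 mm across at 34 mm height, 49 mm at the foot, wall 4.5 mm, about 190 g; origin at the centre of its underside, z up. It is second in the row of tall beakers (board x = 0); the place after it is empty. Its x axis points along the row. Leave it alone
- beaker_1: pale pink round bisque beaker, 88 mm tall, 62 mm across the rim, 60 mm across at 34 mm height, 49 mm at the foot, wall 4.5 mm, about 150 g; origin at the centre of its underside, z up. To be sorted (short); it starts somewhere on the kiln shelf
- beaker_2: pale pink round bisque beaker, 100 mm tall, 62 mm across the rim, 60 mm across at 34 mm height, 49 mm at the foot, wall 4.5 mm, about 170 g; origin at the centre of its underside, z up. To be sorted (medium); it starts somewhere on the kiln shelf
- beaker_3: pale pink round bisque beaker, 100 mm tall, 62 mm across the rim, 60 mm across at 34 mm height, 49 mm at the foot, wall 4.5 mm, about 170 g; origin at the centre of its underside, z up. To be sorted (medium); it starts somewhere on the kiln shelf
- beaker_4: pale pink round bisque beaker, 112 mm tall, 62 mm across the rim, 60 mm across at 34 mm height, 49 mm at the foot, wall 4.5 mm, about 190 g; origin at the centre of its underside, z up. To be sorted (tall); it starts somewhere on the kiln shelf
- prop_1: kiln prop, a cream square refractory post 38 x 38 x 150 mm, about 360 g, standing loose on the kiln shelf among the beakers and easily toppled; origin at the centre of its underside, sides along its x and y axes. Leave it alone
- prop_2: kiln prop, a cream square refractory post 38 x 38 x 150 mm, about 360 g, standing loose on the kiln shelf among the beakers and easily toppled; origin at the centre of its underside, sides along its x and y axes. Leave it alone
- prop_3: kiln prop, a cream square refractory post 38 x 38 x 150 mm, about 360 g, standing loose on the kiln shelf among the beakers and easily toppled; origin at the centre of its underside, sides along its x and y axes. Leave it alone
- bowl: bisque bowl, 150 mm across the rim, 62 mm high, standing on the empty end of the ware board; origin at the centre of its underside. Leave it alone
Not all that is in view belongs to the job. What is shaped like the beaker_3 but orange is not meant.

How it is judged:
At the end, for the whole second after the job is handed in: Each loose beaker stands released, still and upright on the ware board in an empty place of the row of its height, within 15 mm along and across (places 78 mm apart, the medium ones in either order, not touching); row beakers, props and bowl upright, within 12 mm of where they stood (x of beaker_1 in the frame of row_short_a between 0.063 and 0.093 m and y of beaker_1 in the frame of row_short_a between -0.015 and 0.015 m and z of beaker_1 in the frame of row_short_a between -0.004 and 0.004 m and x of beaker_4 in the frame of row_tall_a between 0.141 and 0.171 m and y of beaker_4 in the frame of row_tall_a between -0.015 and 0.015 m and z of beaker_4 in the frame of row_tall_a between -0.004 and 0.004 m and (((x of beaker_2 in the frame of row_medium between 0.063 and 0.093 m and y of beaker_2 in the frame of row_medium between -0.015 and 0.015 m and z of beaker_2 in the frame of row_medium between -0.004 and 0.004 m) and (x of beaker_3 in the frame of row_medium between 0.141 and 0.171 m and y of beaker_3 in the frame of row_medium between -0.015 and 0.015 m and z of beaker_3 in the frame of row_medium between -0.004 and 0.004 m)) or ((x of beaker_2 in the frame of row_medium between 0.141 and 0.171 m and y of beaker_2 in the frame of row_medium between -0.015 and 0.015 m and z of beaker_2 in the frame of row_medium between -0.004 and 0.004 m) and (x of beaker_3 in the frame of row_medium between 0.063 and 0.093 m and y of beaker_3 in the frame of row_medium between -0.015 and 0.015 m and z of beaker_3 in the frame of row_medium between -0.004 and 0.004 m))) and horizontal distance between beaker_2 and beaker_3 above 0.063 m and angle between each of beaker_1, beaker_2, beaker_3, beaker_4, row_short_a, row_short_b, row_medium, row_tall_a, row_tall_b, prop_1, prop_2, prop_3, bowl's own z axis and vertical below 0.06 rad and linear speed of each of beaker_1, beaker_2, beaker_3, beaker_4 below 0.02 m/s and distance of each of row_short_a, row_short_b, row_medium, row_tall_a, row_tall_b, prop_1, prop_2, prop_3, bowl from where it was at the start of the episode below 0.012 m).
It fails at once if a loose beaker is tipped over (angle between any of beaker_1, beaker_2, beaker_3, beaker_4's own z axis and vertical above 0.9 rad).
It fails at once if a loose beaker is let fall: it moves faster than 0.6 m/s (a fall of about 18 mm) with no finger on it ((linear speed of beaker_1 above 0.6 m/s and contact force between beaker_1 and the fingers below 0.01 N) or (linear speed of beaker_2 above 0.6 m/s and contact force between beaker_2 and the fingers below 0.01 N) or (linear speed of beaker_3 above 0.6 m/s and contact force between beaker_3 and the fingers below 0.01 N) or (linear speed of beaker_4 above 0.6 m/s and contact force between beaker_4 and the fingers below 0.01 N)).
It fails at once if a beaker already in a row, a kiln prop or the bowl is shoved more than 15 mm or tipped by more than 0.3 rad (distance of any of row_short_a, row_short_b, row_medium, row_tall_a, row_tall_b, prop_1, prop_2, prop_3, bowl from where it was at the start of the episode above 0.015 m or angle between any of row_short_a, row_short_b, row_medium, row_tall_a, row_tall_b, prop_1, prop_2, prop_3, bowl's own z axis and vertical above 0.3 rad).
It also fails if it takes over 72 s, if anything falls off the work surface, if the arm or the gripper's body presses on something with over 40 N, if the wrist force passes 120 N, or if a joint passes its speed limit or range.

ROBOT

A 7-joint arm with a two-finger parallel gripper is mounted at the origin on the work surface. World frame = base frame: x ahead of the robot, y to its left, z up, the work surface at z = 0. Lengths are in m, angles in rad, forces in N, time in s.
With the tool pointing down it reaches from about 0.35 to 0.9 m from the base axis. Payload 8.1 kg.
Tool frame: the origin (TCP) lies on the centre line of the jaws, within the pads' length; the fingertips stand 17 mm ahead of it and the grasp point (between the pads) lies 2 mm behind it; z points along the fingers, y is the direction in which the jaws open and shut (so a half turn about z gives the same grasp; the last joint's range is limited). The gripper opens to 92 mm and grips with 3 to 60 N. Pads are 19 mm wide; open, the fingers measure 130 mm over their backs; the gripper's body (75 mm by 190 mm) begins 47 mm behind the grasp point.
Start: joints at [1.077, 0.434, 0.025, 1.573, -0.012, 1.134, -0.075], TCP at [0.238, -0.578, 0.244] pointing down, gripper open.
Joint ranges: [-2.62, 2.62], [-0.44, 2.09], [-1.27, 1.32], [0.08, 2.57], [-1.32, 4.46], [0.12, 2], [-2.74, 2.74]. Speed limits (rad/s): [2.22, 2.22, 3.01, 3.01, 3.14, 3.14, 3.14].

INTERFACE

Orientations are given as a rotation vector (axis times angle).
In Python, from cell import arm gives the robot as it stands.
- The arm moves only by the shell command python3 -m creep 'ROWS' [FORCE]. ROWS is JSON, a list that holds one entry, the list of rows, each a list of 7 numbers: the shift along the world's x, y, z in cm, then the turn, a rotation vector about the world's x, y, z in degrees, then the opening, from -1 (shut) to 1 (fully open), so that 0 is half open. In form: [[[tx, ty, tz, ax, ay, az, jaw], ...]]. A call has 1 to 5 rows; each row is the pose to reach, as a shift and turn from the pose commanded when the call began; what a row does not reach only later rows make up. A row lasts 1/10 s, in which the tool goes at most 50 mm and 8.59 degrees, less where a joint would pass 70% of its speed; a pose out of reach is approached as far as the arm can. A call with a gripper value outside its range is refused whole. The fingers move at their own pace and stop on an object; FORCE is the grip in N (left out, the last holds). Time passes only in rows, so rows that repeat a pose let the fingers close. It gives the time, the measured TCP pose, the force and the opening at its end, in the units of the state.
- arm.observe(): the state, without advancing time (a new reading comes with each control period).
- arm.get_image(name): name is "scene" or "top" or "wrist"; returns the picture (400x640x3 uint8, red, green, blue); there is no depth.
- arm.camera_model(name): a dict with "vfov" (degrees; the focal length in pixels is half the picture's height over the tangent of half this angle, whatever the lens; pixels are square), "cx", "cy" (the principal point, pixels), "cam_to_world" (4x4, takes a point from camera to world coordinates); the wrist camera has in their place "T_tool_cam" (4x4, takes a point from camera to tool coordinates, whose origin is the TCP and whose axes are the flange's). Camera axes: x right, y down, z forward; pixel columns grow to the right and rows downward; lengths in m; the calibration is good to about 2 mm. A picture is of the moment at which its call begins: read the wrist's pose just before it. camera_model takes no time and is no camera call.
- arm.sign_off(): hands the job in, once; it reports no verdict.
The state is a dict: "clock": time; "joints": joint angles; "dq": joint speeds; "joint_efforts": joint torques, N m; "position": TCP position; "ee_rot": TCP orientation; "force": force on the tool from outside, world axes, zero at the start; "ft_torque": the same for the moment, N m; "width": opening from 0.0 (shut) to 1.0 (fully open).
Only numpy, scipy, OpenCV 4.12 (cv2) and the standard library are available. Lean on these libraries where they do the work, as an engineer would, in place of code of your own. Each camera call takes 0.05 s, during which the arm holds its last target.

## Working session

There is one attempt and no reset: what is moved stays moved. The work goes in short steps, Python scripts to look and compute and a shell command to move; the robot and the scene stay as the last step left them, time stands still between calls to the robot, and variables do not carry over. Pictures are saved under pics/ and viewed, and the job is handed in when it is done.

```bash
ls; mkdir -p pics
python3 - <<'E'
from cell import arm
import cv2,json,numpy as np
s=arm.observe();print(s)
for n in("scene","top"):
    print(n,{k:np.array(v).round(4).tolist() for k,v in arm.camera_model(n).items()})
    cv2.imwrite(f"pics/{n}0.png",arm.get_image(n)[:,:,::-1])
print({k:np.array(v).round(4).tolist() for k,v in arm.camera_model("wrist").items()})
E
```

```text
pics
{'clock': 0.0, 'joints': array([ 1.07739956,  0.43519869,  0.02497905,  1.57410158, -0.01160789,
        1.13400688, -0.07510935]), 'dq': array([ 0.00041956, -0.00161615, -0.00051139, -0.00224632,  0.00027349,
        0.00047599, -0.00031467]), 'joint_efforts': array([-3.10181713e-04, -6.67841792e+01,  9.84654464e-01, -3.14451635e+01,
       -6.05817069e-02,  4.27524000e-02,  9.65462914e-05]), 'position': array([ 0.2378391 , -0.57744627,  0.24295839]), 'ee_rot': array([-3.08035792e+00, -6.09535078e-01,  6.88105057e-04]), 'force': array([ 0.26447622, -0.97153787, -0.38179698]), 'ft_torque': array([ 0.00105972, -0.01717433, -0.00411145]), 'width': 0.9963586888592344}
scene {'vfov': 53.3881, 'cx': 324.0138, 'cy': 196.5155, 'cam_to_world': [[0.788, 0.3113, -0.5312, 1.2518], [0.6154, -0.4235, 0.6648, -0.8084], [-0.018, -0.8507, -0.5253, 0.7438], [0.0, 0.0, 0.0, 1.0]]}
top {'vfov': 57.6436, 'cx': 321.9586, 'cy': 201.1675, 'cam_to_world': [[-0.0193, -0.9961, 0.0856, 0.4699], [-0.9996, 0.0175, -0.0217, 0.0733], [0.0202, -0.086, -0.9961, 1.0955], [0.0, 0.0, 0.0, 1.0]]}
{'vfov': 69.8524, 'cx': 318.6244, 'cy': 195.4605, 'T_tool_cam': [[0.0002, -0.957, -0.29, 0.0787], [1.0, 0.0001, 0.0004, 0.0003], [-0.0003, -0.29, 0.957, -0.1423], [0.0, 0.0, 0.0, 1.0]]}
```

View pics/scene0.png

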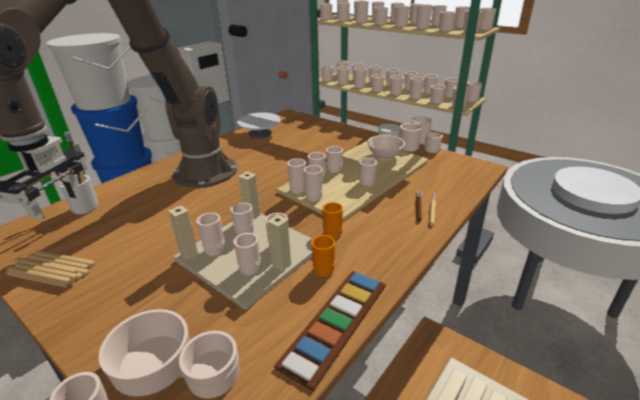

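View pics/top0.png

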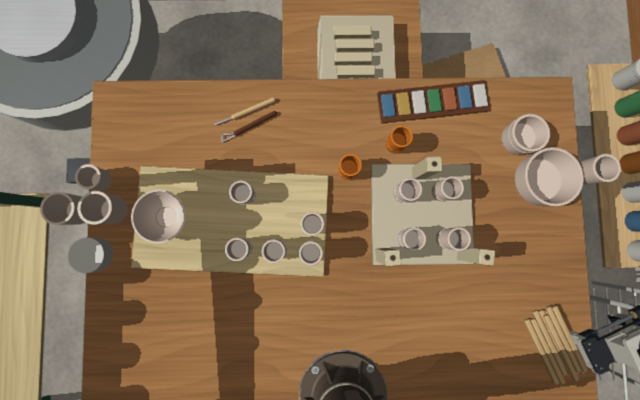

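The top view shows the board on the left. Its rows are at px x≈311 (two beakers, tall), 273 (one, medium) and 238 (two with a gap, short). The shelf on the right holds four beakers and three props, and the orange cups are distractors. Next I'll enlarge this for measurement.

Run:
```python
import cv2
t=cv2.imread("pics/top0.png");s=cv2.imread("pics/scene0.png")
cv2.imwrite("pics/c1.png",cv2.resize(t[140:280,365:505],None,fx=4.2,fy=4.2,interpolation=cv2.INTER_CUBIC))
cv2.imwrite("pics/c2.png",cv2.resize(t[160:280,130:335],None,fx=3.9,fy=3.9,interpolation=cv2.INTER_CUBIC))
cv2.imwrite("pics/c3.png",cv2.resize(s[160:300,160:350],None,fx=4.2,fy=4.2,interpolation=cv2.INTER_CUBIC))
```

```text
(no output)
```

View pics/c1.png

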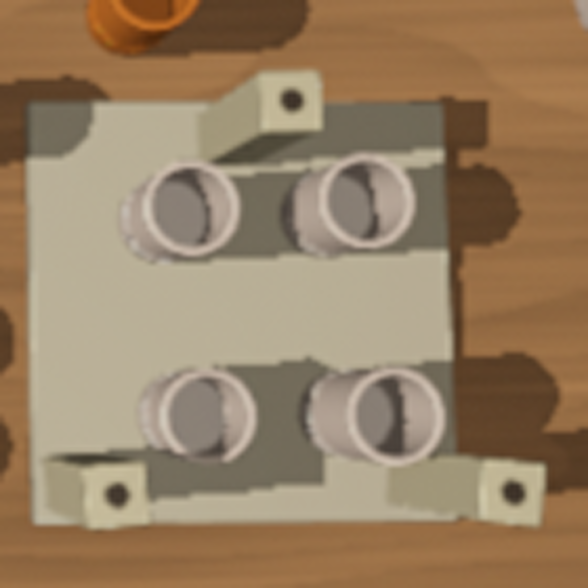

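View pics/c2.png

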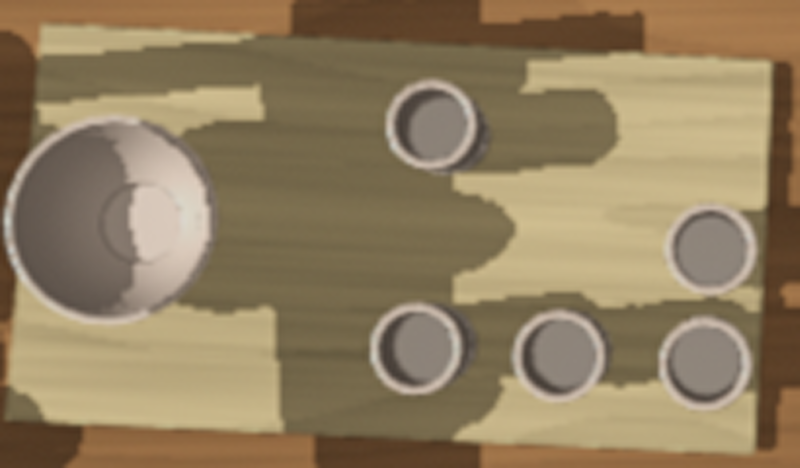

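View pics/c3.png

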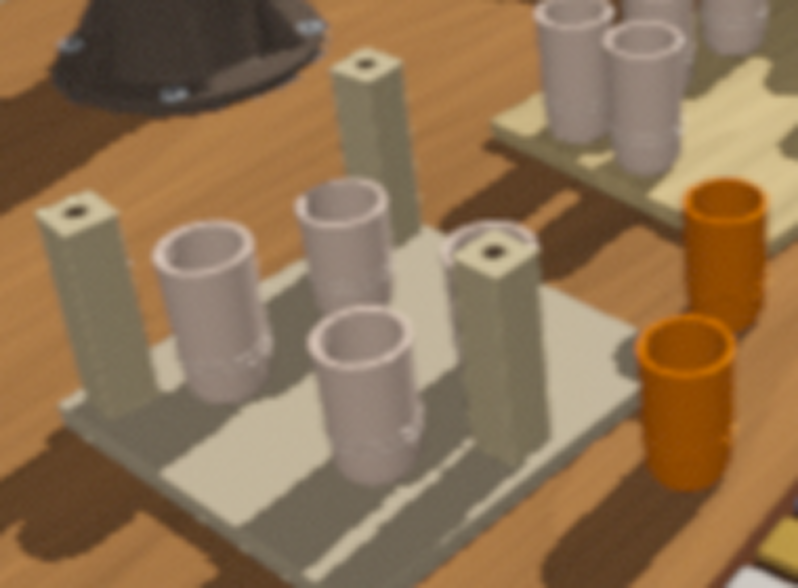

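```bash
cat > h.py <<'E'
import numpy as np,cv2
from cell import arm
from scipy.spatial.transform import Rotation as R
def ray(name,px,s=None):
    m=arm.camera_model(name)
    f=200/np.tan(np.radians(m['vfov'])/2)
    if name=='wrist':
        T=np.eye(4);T[:3,:3]=R.from_rotvec(s['ee_rot']).as_matrix();T[:3,3]=s['position']
        T=T@np.array(m['T_tool_cam'])
    else: T=np.array(m['cam_to_world'])
    d=T[:3,:3]@np.array([(px[0]-m['cx'])/f,(px[1]-m['cy'])/f,1])
    return T[:3,3],d
def atz(name,px,z,s=None):
    o,d=ray(name,px,s); return o+d*(z-o[2])/d[2]
def tri(r1,r2):
    A=np.zeros((3,3));b=np.zeros(3)
    ds=[]
    for o,d in(r1,r2):
        d=d/np.linalg.norm(d);P=np.eye(3)-np.outer(d,d);A+=P;b+=P@o
    p=np.linalg.solve(A,b)
    for o,d in(r1,r2):
        d=d/np.linalg.norm(d);ds.append(np.linalg.norm((np.eye(3)-np.outer(d,d))@(p-o)))
    return p,ds
E
python3 - <<'E'
from h import *
c=lambda p,k,o:((p[0]+.5)/k-.5+o[0],(p[1]+.5)/k-.5+o[1])
T=lambda p:c(p,4.2,(365,140)); B=lambda p:c(p,3.9,(130,160)); S=lambda p:c(p,4.2,(160,160))
for n,t,s in [('TL',(191,209),(490,258)),('TR',(367,203),(361,336)),('BL',(208,414),(344,202)),('BR',(396,416),(207,249))]:
    print(n,T(t),tri(ray('top',T(t)),ray('scene',S(s))), [atz('top',T(t),.018+h)[:2].round(4) for h in(.088,.1,.112)])
for n,t,s in [('ta',(706,363),(575,14)),('tb',(710,249),(645,42))]: print(n,tri(ray('top',B(t)),ray('scene',S(s))))
for n,t,h in [('ta',(706,363),.112),('tb',(710,249),.112),('m',(560,355),.1),('sa',(417,349),.088),('sb',(432,126),.088)]: print(n,atz('top',B(t),.018+h).round(4))
for n,t in [('p1',(291,100)),('p2',(117,495)),('p3',(513,492))]: print(n,atz('top',T(t),.168).round(4))
print('shelf',[atz('top',T(t),.018).round(4)[:2] for t in [(27,102),(444,102),(33,525)]])
print('board',[atz('top',B(t),.018).round(4)[:2] for t in [(42,25),(775,62),(757,453),(5,420)]])
E
```

```text
TL (410.0952380952381, 189.38095238095238) (array([ 0.58394061, -0.18893886,  0.1114431 ]), [np.float64(0.0017852868199308804), np.float64(0.0017852868199308915)]) [array([ 0.5833, -0.1917]), array([ 0.5819, -0.1884]), array([ 0.5805, -0.1852])]
TR (452.0, 187.95238095238096) (array([ 0.58496773, -0.30223009,  0.11811542]), [np.float64(0.0016103660815507876), np.float64(0.0016103660815507959)]) [array([ 0.5853, -0.3081]), array([ 0.5839, -0.3035]), array([ 0.5825, -0.2989])]
BL (414.1428571428571, 238.1904761904762) (array([ 0.45026626, -0.19609816,  0.10721973]), [np.float64(0.0012229078765614038), np.float64(0.001222907876561527)]) [array([ 0.4494, -0.1973]), array([ 0.4496, -0.1941]), array([ 0.4499, -0.1908])]
BR (458.9047619047619, 238.66666666666666) (array([ 0.44766745, -0.30895451,  0.12973776]), [np.float64(0.0021061243243811474), np.float64(0.0021061243243810763)]) [array([ 0.4457, -0.3201]), array([ 0.446 , -0.3153]), array([ 0.4463, -0.3106])]
ta (array([0.4182912 , 0.08566496, 0.12862827]), [np.float64(0.0014803319599217722), np.float64(0.0014803319599217973)])
tb (array([0.49521763, 0.08166231, 0.12844184]), [np.float64(0.001504187799550476), np.float64(0.0015041877995505876)])
ta [0.4173 0.0847 0.13  ]
tb [0.494  0.0807 0.13  ]
m [0.4241 0.1843 0.118 ]
sa [0.4296 0.284  0.106 ]
sb [0.5841 0.2737 0.106 ]
p1 [ 0.643 -0.24   0.168]
p2 [ 0.4031 -0.1231  0.168 ]
p3 [ 0.3999 -0.3647  0.168 ]
shelf [array([ 0.6725, -0.1002]), array([ 0.6679, -0.4017]), array([ 0.3727, -0.0951])]
board [array([0.6768, 0.5872]), array([0.6393, 0.0292]), array([0.3435, 0.0489]), array([0.3798, 0.6076])]
```

Triangulated rim heights, given a board or shelf top at 18 mm:

| Beaker | px | Rim z (m) | Expected (m) | Height |
|---|---|---|---|---|
| BL | (414,238) | .107 | .106 | short |
| TL | (410,189) | .111 | .118 | medium, but half hidden in the scene view |
| TR | (452,188) | .118 | .118 | medium |
| BR | (459,239) | .130 | .130 | tall |

The row beakers come out at .1285, against .130 expected for tall. I'll confirm with a wrist view over the shelf.

```bash
python3 -m creep '[[[3,3.5,2,0,0,0,1],[6.5,7.5,4,0,0,0,1],[10,11.5,6,0,0,0,1],[13,15,8,0,0,0,1],[16,19,10,0,0,0,1]]]' 20
python3 -m creep '[[[3,3.5,1.5,0,0,0,1],[6,7,1.5,0,0,0,1],[9,10.5,1.5,0,0,0,1],[12,13.5,1.5,0,0,0,1],[13.7,15.2,1.5,0,0,0,1]]]'
python3 -m creep '[[[0,0,0,0,0,0,1],[0,0,0,0,0,0,1]]]'
python3 - <<'E'
from h import *
s=arm.observe();im=arm.get_image('wrist');np.save('w0.npy',np.r_[s['position'],s['ee_rot']])
print(s['position'],s['ee_rot'],s['clock'],s['joints'].round(2))
cv2.imwrite('pics/w0.png',im[:,:,::-1])
E
```

```text
clock: 0.6
position: [0.3888, -0.3994, 0.3375]
ee_rot: [-3.082, -0.61, 0.0]
force: [1.6, 0.3, -0.3]
width: 0.999
clock: 1.1
position: [0.527, -0.2451, 0.3517]
ee_rot: [-3.079, -0.616, -0.001]
force: [1.1, -0.0, 0.0]
width: 0.999
clock: 1.3
position: [0.5248, -0.2489, 0.3515]
ee_rot: [-3.081, -0.611, 0.002]
force: [-0.6, -0.1, 0.6]
width: 1.0
[ 0.52481511 -0.24885943  0.35148349] [-3.08125596e+00 -6.11442281e-01  1.78479471e-03] 1.3 [ 0.46  0.31 -0.15  1.5   0.05  1.34 -0.87]
```

View pics/w0.png

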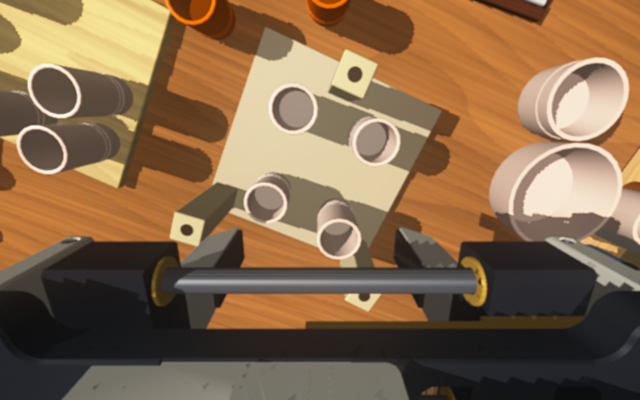

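The wrist view shows all four rims: TL (293,108), TR (375,141), BL (266,201), BR (339,238), plus the props. I'll enlarge it for precise centres.

Run:
```python
import cv2
t=cv2.imread("pics/w0.png")
cv2.imwrite("pics/c4.png",cv2.resize(t[40:265,160:440],None,fx=2.65,fy=2.65,interpolation=cv2.INTER_CUBIC))
```

```text
(no output)
```

View pics/c4.png

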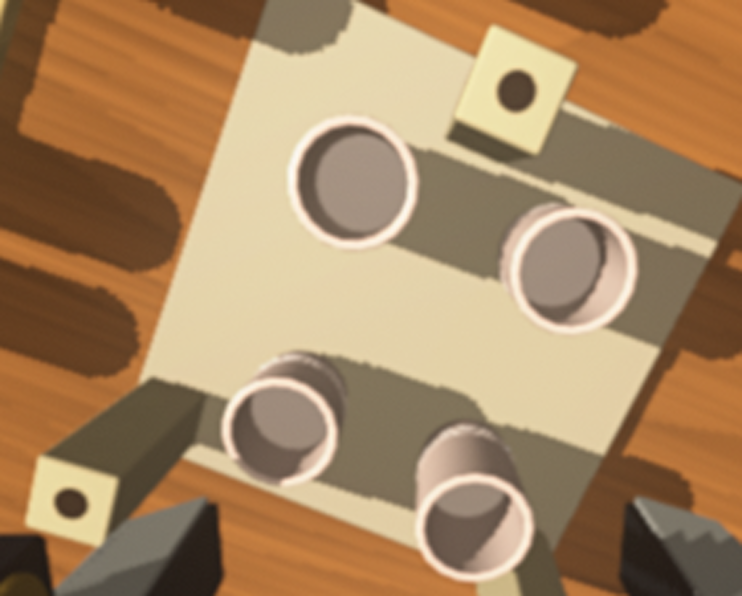

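Run:
```python
from h import *
w=np.load('w0.npy');s=dict(position=w[:3],ee_rot=w[3:])
c=lambda p,k,o:((p[0]+.5)/k-.5+o[0],(p[1]+.5)/k-.5+o[1])
T=lambda p:c(p,4.2,(365,140));W=lambda p:c(p,2.65,(160,40))
for n,t,p,z in [('TL',(191,209),(353,182),.118),('TR',(367,203),(574,269),.118),('BL',(208,414),(280,431),.106),('BR',(396,416),(474,527),.130),('p1',(291,100),(516,91),.168),('p2',(117,495),(71,503),.168)]:
    q,d=tri(ray('top',T(t)),ray('wrist',W(p),s));print(n,q.round(4),np.round(d,4),'wrist@z',atz('wrist',W(p),z,s)[:2].round(4),'top@z',atz('top',T(t),z)[:2].round(4))
```

```text
TL [ 0.5839 -0.1894  0.1124] [0.0015 0.0015] wrist@z [ 0.5855 -0.1892] top@z [ 0.5819 -0.1884]
TR [ 0.5871 -0.3086  0.1015] [0.0017 0.0017] wrist@z [ 0.5887 -0.3037] top@z [ 0.5839 -0.3035]
BL [ 0.4494 -0.1978  0.1038] [0.0001 0.0001] wrist@z [ 0.4504 -0.1979] top@z [ 0.4494 -0.1973]
BR [ 0.4462 -0.3123  0.1252] [0.0002 0.0002] wrist@z [ 0.4483 -0.3109] top@z [ 0.4463 -0.3106]
p1 [ 0.6441 -0.241   0.1651] [0.0005 0.0005] wrist@z [ 0.6442 -0.2407] top@z [ 0.643 -0.24 ]
p2 [ 0.4032 -0.1231  0.1677] [0.0001 0.0001] wrist@z [ 0.4034 -0.1231] top@z [ 0.4031 -0.1231]
```

The two triangulations disagree for TR (.118 against .1015). I'll project model cylinders for all three heights into the views to settle it.

Run:
```python
from h import *
w=np.load('w0.npy');sw=dict(position=w[:3],ee_rot=w[3:])
def proj(name,P,s=None):
    m=arm.camera_model(name);f=200/np.tan(np.radians(m['vfov'])/2)
    if name=='wrist':
        T=np.eye(4);T[:3,:3]=R.from_rotvec(s['ee_rot']).as_matrix();T[:3,3]=s['position'];T=T@np.array(m['T_tool_cam'])
    else:T=np.array(m['cam_to_world'])
    p=(P-T[:3,3])@T[:3,:3];return p[:,:2]/p[:,2:]*f+[m['cx'],m['cy']]
c=lambda p,k,o:((p[0]+.5)/k-.5+o[0],(p[1]+.5)/k-.5+o[1])
T=lambda p:c(p,4.2,(365,140))
a=np.linspace(0,2*np.pi,60);C=np.c_[np.cos(a),np.sin(a),0*a]
cols={.088:(255,0,0),.1:(0,160,0),.112:(0,0,255)}
base=cv2.imread('pics/scene0.png');tiles=[]
for t in [(191,209),(367,203),(208,414),(396,416)]:
    row=[]
    for h in cols:
        xy=atz('top',T(t),.018+h)
        u=proj('scene',np.array([[xy[0],xy[1],.07]]))[0].astype(int)
        k=5;x0,y0=u[0]-26,u[1]-26
        im=cv2.resize(base[y0:y0+52,x0:x0+52],None,fx=k,fy=k,interpolation=cv2.INTER_CUBIC)
        for r,z in((.031,h),(.0245,0)):
            q=proj('scene',C*r+[xy[0],xy[1],.018+z]);q=((q-[x0,y0]+.5)*k).astype(np.int32)
            cv2.polylines(im,[q],True,cols[h],1)
        row.append(cv2.resize(im,(190,190)))
    tiles.append(np.vstack(row))
cv2.imwrite('pics/ov.png',np.hstack(tiles))
```

```text
(no output)
```

View pics/ov.png

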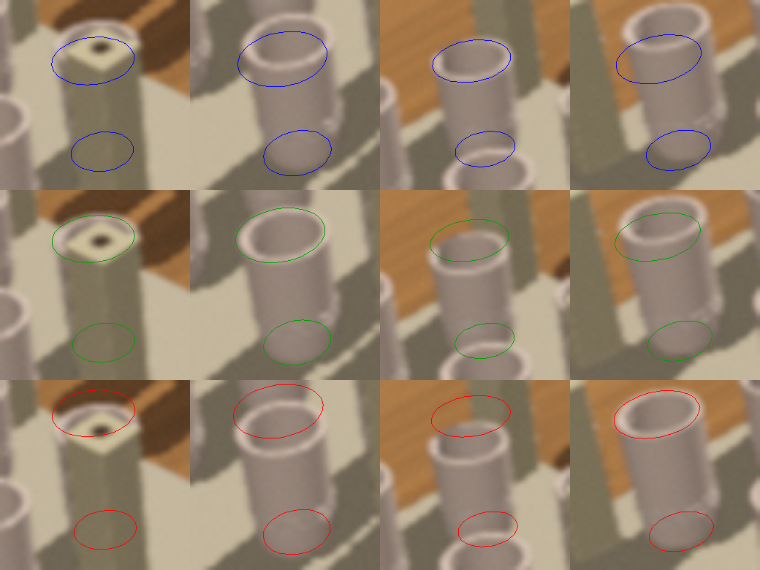

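The overlay is clear. TL and TR are medium (green fits), BL is short (blue fits) and BR is tall (red fits). I'll start with the tall one, BR.

```bash
python3 -m creep '[[[-2,-1.5,-1,0,0,7,1],[-4,-3,-2.5,0,0,14,1],[-6,-5,-4,0,0,21,1],[-7.8,-6.2,-6,0,0,27,1],[-7.8,-6.2,-8,0,0,27,1]]]' 20
python3 -m creep '[[[0,0,0,0,0,0,1],[0,0,0,0,0,0,1]]]'
cat > st.py <<'E'
from h import *
import sys
s=arm.observe();Rm=R.from_rotvec(s['ee_rot']).as_matrix()
print(s['clock'],s['position'].round(4),'jaw',np.degrees(np.arctan2(Rm[1,1],Rm[0,1])).round(1),'tilt',np.degrees(np.arccos(-Rm[2,2])).round(2),'F',s['force'].round(1),'w',s['width'].round(3),'j',s['joints'].round(2))
if len(sys.argv)>1:
    n=sys.argv[1];c=n.split('_')[0]
    np.save(n+'.npy',np.r_[s['position'],s['ee_rot']]);cv2.imwrite(f'pics/{n}.png',arm.get_image(c)[:,:,::-1])
E
python3 st.py wrist_1
```

```text
clock: 1.85
position: [0.4427, -0.3153, 0.2716]
ee_rot: [2.856, 1.306, -0.003]
force: [0.5, -0.2, -0.1]
width: 1.001
clock: 2.05
position: [0.4464, -0.3117, 0.2725]
ee_rot: [-2.855, -1.31, 0.0]
force: [0.3, -0.2, 0.4]
width: 0.998Traceback (most recent call last):
  File "st.py", line 4, in <module>
    print(s['clock'],s['position'].round(4),'jaw',np.degrees(np.arctan2(Rm[1,1],Rm[0,1])).round(1),'tilt',np.degrees(np.arccos(-Rm[2,2])).round(2),'F',s['force'].round(1),'w',s['width'].round(3),'j',s['joints'].round(2))
                                                                                                                                                                               ^^^^^^^^^^^^^^^^
AttributeError: 'float' object has no attribute 'round'
```

```bash
sed -i "s/s\['width'\].round(3)/round(s['width'],3)/" st.py; python3 st.py wrist_1
```

```text
2.05 [ 0.4464 -0.3117  0.2725] jaw -40.7 tilt 0.01 F [ 0.3 -0.2  0.4] w 0.998 j [ 0.67  0.29 -0.2   1.72  0.06  1.14 -0.26]
```

View pics/wrist_1.png

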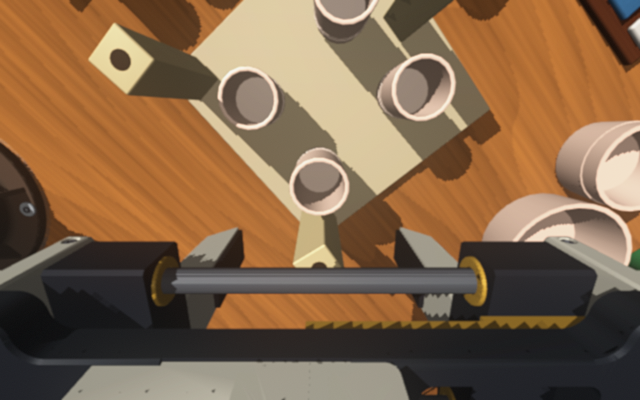

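The rim of BR is at (320,184), between the fingers, with prop 3 just behind it at (318,258). I'll check the offset, then descend.

Run:
```python
from h import *
w=np.load('wrist_1.npy');s=dict(position=w[:3],ee_rot=w[3:])
for n,p,z in [('BR',(319.7,184.5),.130),('BL',(248.5,97),.106),('TR',(423.5,87),.118),('p2',(121,60),.168)]:print(n,atz('wrist',p,z,s).round(4))
```

```text
BR [ 0.4502 -0.3097  0.13  ]
BL [ 0.4512 -0.1972  0.106 ]
TR [ 0.5883 -0.3037  0.118 ]
p2 [ 0.4039 -0.1232  0.168 ]
```

```bash
python3 -m creep '[[[0,0,-2,0,0,0,1],[0,0,-5,0,0,0,1],[0,0,-8,0,0,0,1],[0,0,-10,0,0,0,1],[0,0,-11,0,0,0,1]]]' 20; python3 -m creep '[[[0,0,0,0,0,0,1]]]'
```

```text
clock: 2.6
position: [0.4472, -0.3107, 0.1614]
ee_rot: [-2.854, -1.313, 0.0]
force: [0.9, 0.1, 0.5]
width: 0.999
clock: 2.7
position: [0.4471, -0.3108, 0.1618]
ee_rot: [-2.853, -1.313, 0.001]
force: [0.8, 0.4, 0.5]
width: 1.005
```

```bash
python3 -m creep '[[[0.1,0.1,-1.5,0,0,0,1],[0.1,0.1,-3,0,0,0,1],[0.1,0.1,-3.9,0,0,0,1],[0.1,0.1,-3.9,0,0,0,1],[0.1,0.1,-3.9,0,0,0,0.2]]]' 20; python3 -m creep '[[[0,0,0,0,0,0,0],[0,0,0,0,0,0,-0.3],[0,0,0,0,0,0,-0.5],[0,0,0,0,0,0,-0.5],[0,0,0,0,0,0,-0.5]]]'; python3 st.py wrist_2
```

```text
clock: 3.2
position: [0.4485, -0.3103, 0.124]
ee_rot: [2.853, 1.312, 0.001]
force: [0.1, -0.6, -0.2]
width: 0.954
clock: 3.7
position: [0.4481, -0.3101, 0.1234]
ee_rot: [2.854, 1.312, 0.0]
force: [-1.0, -0.3, 4.3]
width: 0.668
3.7 [ 0.4481 -0.3101  0.1234] jaw -40.6 tilt 0.04 F [-1.  -0.3  4.3] w 0.668 j [ 0.65  0.45 -0.19  1.9   0.11  0.81 -0.31]
```

View pics/wrist_2.png

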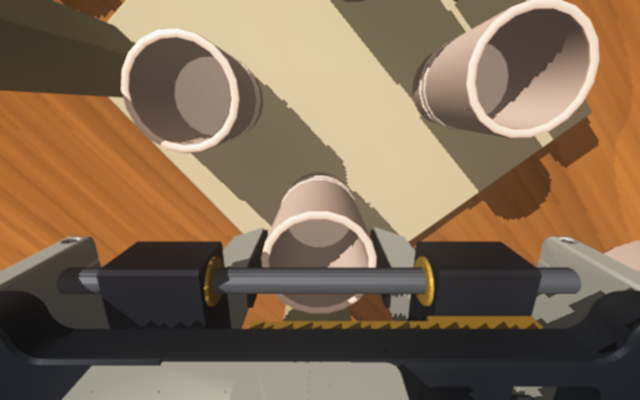

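Gripped at 61.5 mm across, near the 62 mm rim. Lifting.

```bash
python3 -m creep '[[[0,0,1,0,0,0,-0.5],[0,0,3,0,0,0,-0.5],[0,0,6,0,0,0,-0.5],[0,0,9,0,0,0,-0.5],[0,0,12,0,0,0,-0.5]]]' 20; python3 -m creep '[[[0,0,3,0,0,0,-0.5],[0,0,5.5,0,0,0,-0.5],[0,0,6.5,0,0,0,-0.5],[0,0,6.5,0,0,0,-0.5]]]'; python3 st.py top_2
```

```text
clock: 4.25
position: [0.4476, -0.3098, 0.2445]
ee_rot: [-2.854, -1.312, 0.0]
force: [1.4, -0.3, -1.8]
width: 0.671
clock: 4.65
position: [0.4483, -0.3102, 0.3092]
ee_rot: [2.853, 1.312, 0.002]
force: [0.4, -0.0, -1.7]
width: 0.666
4.65 [ 0.4483 -0.3102  0.3092] jaw -40.6 tilt 0.13 F [ 0.4 -0.  -1.7] w 0.666 j [ 0.66  0.27 -0.2   1.66  0.06  1.22 -0.26]
```

View pics/top_2.png

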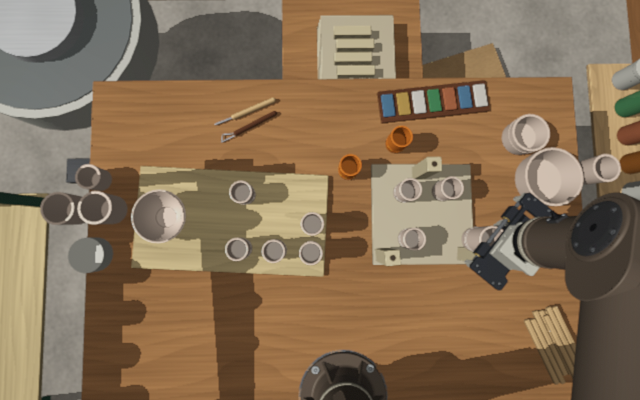

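```bash
python3 -m creep '[[[1,3,0.5,0,0,-7,-0.5],[2.5,7,0.5,0,0,-14,-0.5],[4,11,0.5,0,0,-21,-0.5],[5.5,15,0.5,0,0,-28,-0.5],[7,19,0.5,0,0,-35,-0.5]]]' 20; python3 -m creep '[[[1.5,4,0,0,0,-6,-0.5],[3,8,0,0,0,-12,-0.5],[4,12,0,0,0,-18,-0.5],[5,16,0,0,0,-18,-0.5],[5.5,19,0,0,0,-18,-0.5]]]';python3 -m creep '[[[0,0.2,0,0,0,0,-0.5],[0,0.2,0,0,0,0,-0.5]]]'; python3 st.py wrist_3
```

```text
clock: 5.2
position: [0.5174, -0.1184, 0.3111]
ee_rot: [-3.117, -0.385, 0.005]
force: [0.0, -0.6, -1.7]
width: 0.669
clock: 5.7
position: [0.5724, 0.073, 0.3108]
ee_rot: [-3.14, 0.096, 0.005]
force: [0.0, -0.4, -1.2]
width: 0.67
clock: 5.9
position: [0.5721, 0.0728, 0.311]
ee_rot: [3.14, -0.095, -0.005]
force: [0.8, -0.4, -2.6]
width: 0.669
5.9 [0.5721 0.0728 0.311 ] jaw -93.5 tilt 0.19 F [ 0.8 -0.4 -2.6] w 0.669 j [-0.03  0.33 -0.26  1.57  0.09  1.26 -1.93]
```

View pics/wrist_3.png

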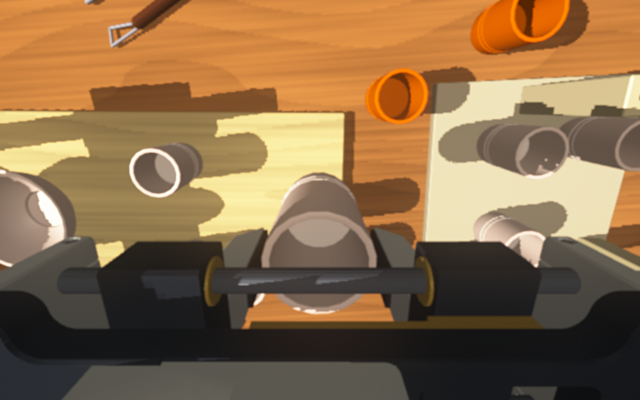

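Run:
```python
from h import *
w=np.load('wrist_2.npy');s=dict(position=w[:3],ee_rot=w[3:])
Rm=R.from_rotvec(w[3:]).as_matrix()
for v in(255,258,261,264):
    q=atz('wrist',(319.5,v),.130,s);print(v,q.round(4),((q-w[:3])@Rm).round(4))
for p in((319.5,212),(319.5,311)):
    q=atz('wrist',p,.130,s);print(p,((q-w[:3])@Rm).round(4))
w=np.load('wrist_3.npy');s=dict(position=w[:3],ee_rot=w[3:])
print('sb',atz('wrist',(162.5,171),.106,s).round(4),'board corner',atz('wrist',(348,111),.018,s).round(4))
t=cv2.imread('pics/top_2.png')
cv2.imwrite('pics/c5.png',cv2.resize(t[150:280,200:340],None,fx=4.5,fy=4.5,interpolation=cv2.INTER_CUBIC))
```

```text
255 [ 0.4519 -0.307   0.13  ] [ 0.0049  0.0008 -0.0066]
258 [ 0.4507 -0.3083  0.13  ] [ 0.0031  0.0008 -0.0066]
261 [ 0.4496 -0.3097  0.13  ] [ 0.0013  0.0008 -0.0066]
264 [ 0.4484 -0.311   0.13  ] [-0.0005  0.0008 -0.0066]
(319.5, 212) [ 0.029   0.0008 -0.0066]
(319.5, 311) [-0.0304  0.0008 -0.0066]
sb [0.5883 0.2644 0.106 ] board corner [0.6441 0.0249 0.018 ]
```

View pics/c5.png

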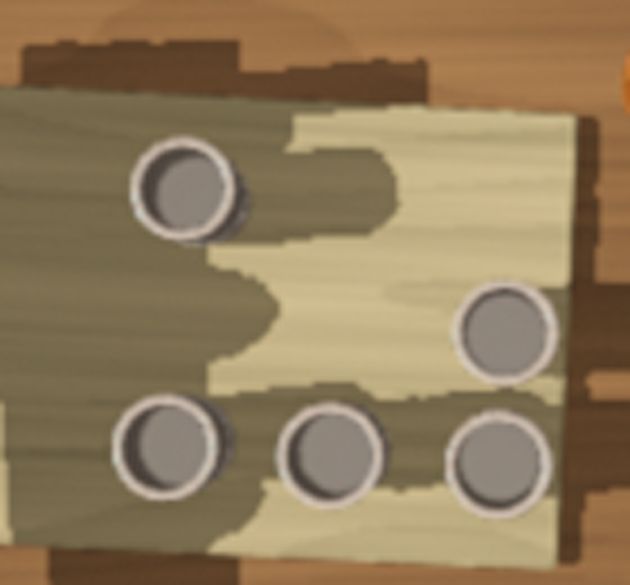

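The top view gives a consistent grid with row pitch near 78 mm and row spacing near 100 mm. The wrist camera disagrees with it by 4–9 mm off-axis, so I'm trusting top and scene together. Next: lower the tall beaker at (.573,.074).

```bash
python3 -m creep '[[[0.1,0.1,-2,0,0,0,-0.5],[0.1,0.1,-5,0,0,0,-0.5],[0.1,0.1,-8,0,0,0,-0.5],[0.1,0.1,-11,0,0,0,-0.5],[0.1,0.1,-13,0,0,0,-0.5]]]' 20; python3 -m creep '[[[0,0,-1.5,0,0,0,-0.5],[0,0,-2.5,0,0,0,-0.5],[0,0,-3,0,0,0,-0.5],[0,0,-3.5,0,0,0,-0.5],[0,0,-3.5,0,0,0,-0.5]]]'; python3 st.py scene_3
```

```text
clock: 6.45
position: [0.5726, 0.0704, 0.1803]
ee_rot: [3.138, -0.103, -0.005]
force: [-0.4, -0.8, -1.0]
width: 0.668
clock: 6.95
position: [0.5739, 0.0726, 0.1479]
ee_rot: [3.14, -0.1, -0.0]
force: [0.2, -0.3, -1.4]
width: 0.667
6.95 [0.5739 0.0726 0.1479] jaw -93.6 tilt 0.01 F [ 0.2 -0.3 -1.4] w 0.667 j [-0.04  0.47 -0.25  1.79  0.14  0.9  -1.98]
```

View pics/scene_3.png

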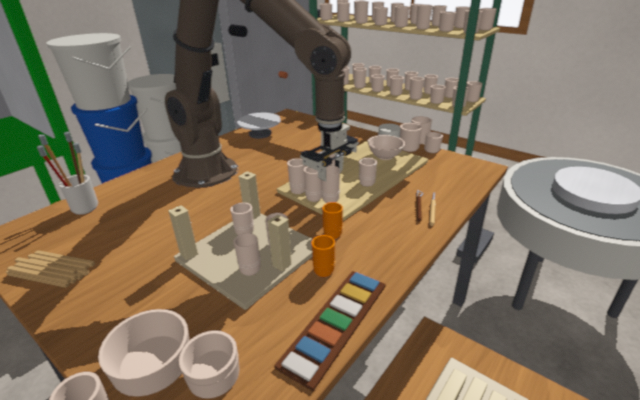

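The beaker hangs at (331,182), in line with the tall row at (297,176) and (314,183). Lowering it the last 24 mm slowly.

```bash
python3 -m creep '[[[0,0.1,-0.7,0,0,0,-0.5],[0,0.1,-1.4,0,0,0,-0.5],[0,0.1,-1.9,0,0,0,-0.5],[0,0.1,-2.2,0,0,0,-0.5],[0,0.1,-2.3,0,0,0,-0.5]]]' 20; python3 -m creep '[[[0,0,-0.1,0,0,0,-0.5],[0,0,-0.2,0,0,0,-0.5],[0,0,-0.2,0,0,0,-0.5]]]'
```

```text
clock: 7.5
position: [0.5737, 0.0739, 0.1245]
ee_rot: [3.14, -0.099, -0.001]
force: [-0.5, 0.4, -1.1]
width: 0.668
clock: 7.8
position: [0.5742, 0.074, 0.1235]
ee_rot: [-3.14, 0.099, -0.001]
force: [-0.5, 0.9, 1.9]
width: 0.667
```

The force has turned upward, so it's in contact. Releasing.

```bash
python3 -m creep '[[[0,0,0,0,0,0,0.45],[0,0,0,0,0,0,0.55],[0,0,0,0,0,0,0.6],[0,0,0,0,0,0,0.6]]]'; python3 -m creep '[[[0,0,1.5,0,0,0,0.6],[0,0,4,0,0,0,0.6],[0,0,7,0,0,0,0.6],[0,0,11,0,0,0,0.6],[0,0,15,0,0,0,0.6]]]';python3 st.py
```

```text
clock: 8.2
position: [0.5739, 0.074, 0.123]
ee_rot: [3.14, -0.099, 0.0]
force: [-0.6, 0.3, 0.3]
width: 0.796
clock: 8.7
position: [0.5735, 0.0739, 0.2743]
ee_rot: [3.14, -0.099, -0.001]
force: [1.6, 0.6, 0.0]
width: 0.799
8.7 [0.5735 0.0739 0.2743] jaw -93.6 tilt 0.04 F [1.6 0.6 0. ] w 0.799 j [-0.03  0.35 -0.26  1.63  0.1   1.17 -1.94]
```

```bash
python3 -m creep '[[[0.2,-3,0.5,0,0,7,1],[0.4,-7,0.5,0,0,14,1],[0.6,-11,0.5,0,0,21,1],[0.8,-15,0.5,0,0,28,1],[1,-19,0.5,0,0,35,1]]]' 20; python3 -m creep '[[[0.2,-4,0,0,0,6,1],[0.4,-8,0,0,0,12,1],[0.5,-12,0,0,0,15.6,1],[0.5,-16,0,0,0,15.6,1],[0.5,-18.7,0,0,0,15.6,1]]]';python3 -m creep '[[[0,0,0,0,0,0,1],[0,0,0,0,0,0,1]]]'; python3 st.py wrist_4; python3 st.py top_4
python3 - <<'E'
import cv2
t=cv2.imread('pics/top_4.png')
cv2.imwrite('pics/c6.png',cv2.resize(t[150:280,200:340],None,fx=4.5,fy=4.5,interpolation=cv2.INTER_CUBIC))
E
```

```text
clock: 9.2
position: [0.5838, -0.1176, 0.2781]
ee_rot: [3.022, 0.858, 0.0]
force: [0.2, -0.0, 0.1]
width: 0.997
clock: 9.7
position: [0.588, -0.3068, 0.2776]
ee_rot: [2.882, 1.248, -0.002]
force: [-0.7, 0.1, 0.1]
width: 1.002
clock: 9.9
position: [0.5887, -0.3033, 0.2776]
ee_rot: [-2.881, -1.25, 0.0]
force: [0.4, 0.6, -0.4]
width: 1.0
9.9 [ 0.5887 -0.3033  0.2776] jaw -43.1 tilt 0.04 F [ 0.4  0.6 -0.4] w 1.0 j [ 0.59  0.5  -0.3   1.4   0.15  1.27 -0.48]
9.95 [ 0.5891 -0.302   0.2779] jaw -43.0 tilt 0.05 F [-0.2  0.7 -0.3] w 1.001 j [ 0.59  0.5  -0.31  1.4   0.15  1.27 -0.48]
```

View pics/wrist_4.png

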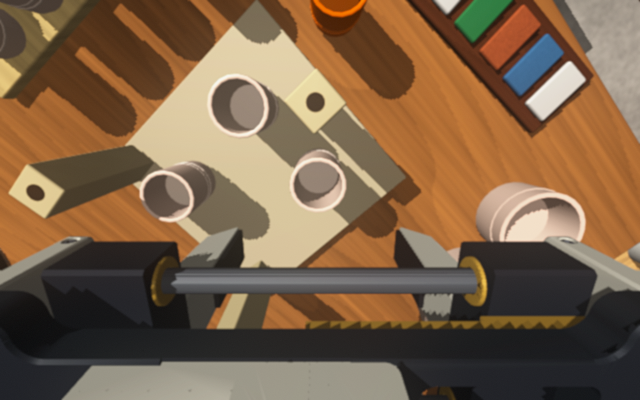

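View pics/c6.png

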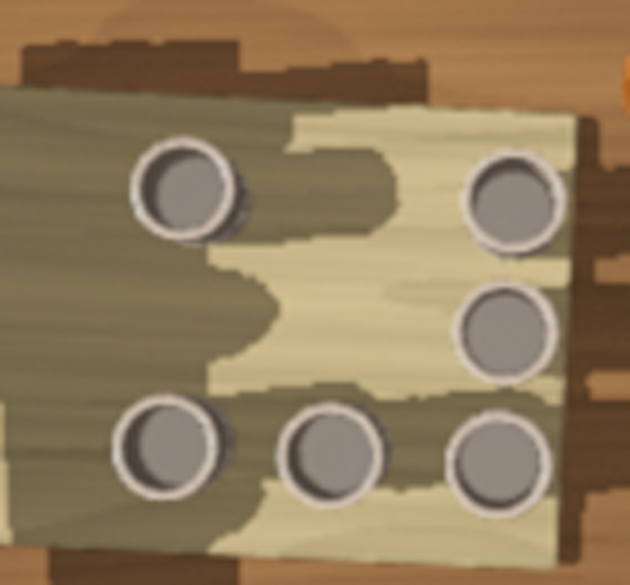

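The tall row in the crop is at (498,463), (506,332), (514,203), which is straight and evenly spaced. In the wrist view, TR is at (318,182), centred between the fingers.

Run:
```python
from h import *
w=np.load('wrist_4.npy');s=dict(position=w[:3],ee_rot=w[3:])
for n,p,z in [('TR',(318.3,182),.118),('TL',(240.5,105.5),.118),('BL',(169,192),.106),('p1',(315,101),.168),('p2',(37,192),.168)]:print(n,atz('wrist',p,z,s).round(4))
```

```text
TR [ 0.5903 -0.3017  0.118 ]
TL [ 0.5873 -0.1903  0.118 ]
BL [ 0.4557 -0.1961  0.106 ]
p1 [ 0.6446 -0.2397  0.168 ]
p2 [ 0.4043 -0.1234  0.168 ]
```

```bash
python3 -m creep '[[[-0.2,-0.1,-2,0,0,0,1],[-0.2,-0.1,-5,0,0,0,1],[-0.2,-0.1,-8,0,0,0,1],[-0.2,-0.1,-11,0,0,0,1],[-0.2,-0.1,-12,0,0,0,1]]]' 20; python3 -m creep '[[[0,0,0,0,0,0,1]]]'
```

```text
clock: 10.5
position: [0.5857, -0.3018, 0.1552]
ee_rot: [-2.876, -1.254, 0.004]
force: [-0.7, -0.1, 0.7]
width: 0.997
clock: 10.6
position: [0.5865, -0.3026, 0.157]
ee_rot: [-2.878, -1.254, 0.002]
force: [-0.1, 0.5, 0.3]
width: 1.002
```

```bash
python3 -m creep '[[[0.1,0,-1.5,0,0,0,1],[0.1,0,-3.5,0,0,0,1],[0.1,0,-4.7,0,0,0,1],[0.1,0,-4.8,0,0,0,0.6],[0.1,0,-4.8,0,0,0,0.3]]]' 20; python3 -m creep '[[[0,0,0,0,0,0,0],[0,0,0,0,0,0,-0.3],[0,0,0,0,0,0,-0.5],[0,0,0,0,0,0,-0.5],[0,0,0,0,0,0,-0.5]]]'; python3 st.py wrist_5
```

```text
clock: 11.1
position: [0.5882, -0.3041, 0.1104]
ee_rot: [2.881, 1.252, 0.001]
force: [0.4, 0.3, 0.4]
width: 0.876
clock: 11.6
position: [0.5883, -0.304, 0.1108]
ee_rot: [2.881, 1.252, 0.001]
force: [-1.5, 0.9, 6.5]
width: 0.662
11.6 [ 0.5883 -0.304   0.1108] jaw -43.0 tilt 0.06 F [-1.5  0.9  6.5] w 0.662 j [ 0.58  0.64 -0.28  1.6   0.21  0.94 -0.53]
```

View pics/wrist_5.png

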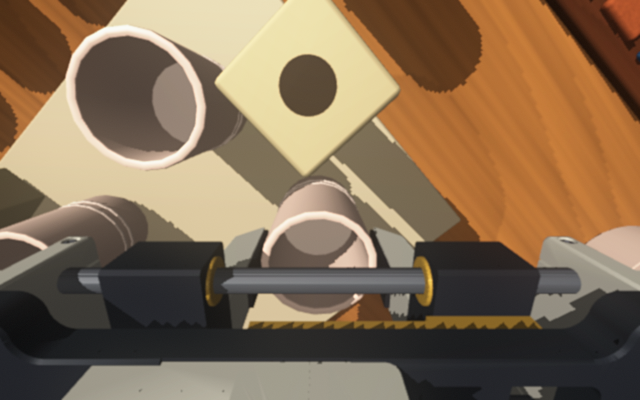

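```bash
python3 -m creep '[[[0,0,1,0,0,0,-0.5],[0,0,3,0,0,0,-0.5],[0,0,6.5,0,0,0,-0.5],[0,0,10.5,0,0,0,-0.5],[0,0,14.5,0,0,0,-0.5]]]' 20; python3 -m creep '[[[0,0.5,3.5,0,0,0,-0.5],[0,2.5,5,0,0,-5,-0.5],[0,6,5,0,0,-12,-0.5],[0,10,5,0,0,-19,-0.5],[0,14,5,0,0,-26,-0.5]]]';  python3 -m creep '[[[0,4,0,0,0,-7,-0.5],[0,8,0,0,0,-14,-0.5],[0,12,0,0,0,-21,-0.5],[0,16,0,0,0,-24.6,-0.5],[0,20,0,0,0,-24.6,-0.5]]]'; python3 -m creep '[[[0,4,0,0,0,0,-0.5],[-0.4,8,0,0,0,0,-0.5],[-0.8,11.5,0,0,0,0,-0.5],[-0.8,13.8,0,0,0,0,-0.5],[-0.8,13.8,0,0,0,0,-0.5]]]'; python3 st.py
```

```text
clock: 12.15
position: [0.5874, -0.3039, 0.2566]
ee_rot: [-2.881, -1.252, 0.001]
force: [-0.3, -0.0, -1.4]
width: 0.661
clock: 12.65
position: [0.5875, -0.1628, 0.3055]
ee_rot: [-3.091, -0.563, -0.0]
force: [0.6, 0.6, -0.8]
width: 0.656
clock: 13.15
position: [0.5875, 0.0376, 0.3055]
ee_rot: [3.14, -0.103, 0.0]
force: [0.3, 0.1, -2.5]
width: 0.661
clock: 13.65
position: [0.5786, 0.1789, 0.3053]
ee_rot: [-3.138, 0.089, 0.001]
force: [-0.7, 0.4, -2.2]
width: 0.662
13.65 [0.5786 0.1789 0.3053] jaw -93.2 tilt 0.14 F [-0.7  0.4 -2.2] w 0.662 j [-0.18  0.38 -0.29  1.51  0.11  1.26 -2.11]
```

```bash
python3 -m creep '[[[0,0,-2,0,0,0,-0.5],[0,0,-5.5,0,0,0,-0.5],[0,0,-9.5,0,0,0,-0.5],[0,0,-13,0,0,0,-0.5],[0,0,-15.5,0,0,0,-0.5]]]' 20; python3 -m creep '[[[0,0,-1,0,0,0,-0.5],[0,0,-1.5,0,0,0,-0.5],[0,0,-1.5,0,0,0,-0.5]]]'; python3 st.py
```

```text
clock: 14.15
position: [0.5791, 0.1723, 0.1479]
ee_rot: [3.138, -0.101, -0.003]
force: [-0.5, 0.6, -1.5]
width: 0.662
clock: 14.45
position: [0.5804, 0.1737, 0.1356]
ee_rot: [-3.14, 0.1, -0.001]
force: [0.0, -0.2, -1.8]
width: 0.661
14.45 [0.5804 0.1737 0.1356] jaw -93.6 tilt 0.03 F [ 0.  -0.2 -1.8] w 0.661 j [-0.19  0.53 -0.27  1.73  0.17  0.91 -2.17]
```

```bash
python3 -m creep '[[[-0.1,0,-0.8,0,0,0,-0.5],[-0.1,0,-1.5,0,0,0,-0.5],[-0.1,0,-2,0,0,0,-0.5],[-0.1,0,-2.3,0,0,0,-0.5],[-0.1,0,-2.4,0,0,0,-0.5]]]' 20; python3 -m creep '[[[0,0,-0.1,0,0,0,-0.5],[0,0,-0.1,0,0,0,-0.5]]]'; python3 st.py
```

```text
clock: 14.95
position: [0.5789, 0.174, 0.1108]
ee_rot: [3.14, -0.099, -0.0]
force: [-0.3, -0.0, 2.9]
width: 0.657
clock: 15.15
position: [0.5795, 0.1741, 0.1108]
ee_rot: [-3.14, 0.099, -0.002]
force: [-0.6, -1.0, 4.3]
width: 0.663
15.15 [0.5795 0.1741 0.1108] jaw -93.6 tilt 0.07 F [-0.6 -1.   4.3] w 0.663 j [-0.2   0.55 -0.26  1.75  0.18  0.86 -2.18]
```

```bash
python3 -m creep '[[[0,0,0,0,0,0,0.45],[0,0,0,0,0,0,0.55],[0,0,0,0,0,0,0.6],[0,0,0,0,0,0,0.6]]]'; python3 -m creep '[[[0,0,1.5,0,0,0,0.6],[0,0,4,0,0,0,0.6],[0,0,8,0,0,0,0.6],[0,0,12,0,0,0,0.6],[0,0,16,0,0,0,0.6]]]';python3 -m creep '[[[0,-3,0.5,0,0,-7,1],[0,-7,0.5,0,0,-14,1],[0,-11,0.5,0,0,-21,1],[0,-15,0.5,0,0,-28,1],[0.2,-19,0.5,0,0,-35,1]]]' 20; python3 -m creep '[[[0.2,-4,0,0,0,-1.4,1],[0.3,-8,0,0,0,-1.4,1],[0.4,-12,0,0,0,-1.4,1],[0.4,-16,0,0,0,-1.4,1],[0.4,-17.3,0,0,0,-1.4,1]]]';python3 -m creep '[[[0,0,0,0,0,0,1],[0,0,0,0,0,0,1]]]'; python3 st.py wrist_6; python3 st.py top_6
python3 - <<'E'
import cv2
t=cv2.imread('pics/top_6.png')
cv2.imwrite('pics/c7.png',cv2.resize(t[150:280,200:340],None,fx=4.5,fy=4.5,interpolation=cv2.INTER_CUBIC))
E
```

```text
clock: 15.55
position: [0.5789, 0.174, 0.1099]
ee_rot: [3.14, -0.099, -0.0]
force: [-0.3, 0.8, 0.2]
width: 0.796
clock: 16.05
position: [0.5786, 0.1739, 0.2716]
ee_rot: [3.14, -0.099, -0.0]
force: [0.5, 1.2, -0.4]
width: 0.796
clock: 16.55
position: [0.5805, -0.0175, 0.2752]
ee_rot: [-2.962, 1.046, -0.0]
force: [0.9, -0.3, -1.0]
width: 1.002
clock: 17.05
position: [0.5838, -0.1947, 0.2748]
ee_rot: [2.946, -1.083, 0.0]
force: [0.5, -0.5, -1.0]
width: 1.0
clock: 17.25
position: [0.5851, -0.1874, 0.2749]
ee_rot: [-2.952, 1.073, 0.001]
force: [0.2, 0.5, 0.0]
width: 1.002
17.25 [ 0.5851 -0.1874  0.2749] jaw -130.0 tilt 0.07 F [0.2 0.5 0. ] w 1.002 j [ 0.25  0.4  -0.04  1.55  0.02  1.19 -2.06]
17.3 [ 0.5853 -0.1867  0.2749] jaw -129.9 tilt 0.08 F [ 0.3  0.7 -0.9] w 1.002 j [ 0.25  0.4  -0.04  1.55  0.02  1.19 -2.06]
```

View pics/wrist_6.png

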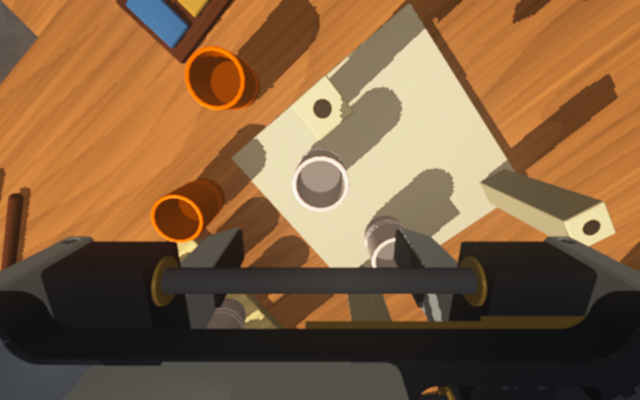

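View pics/c7.png

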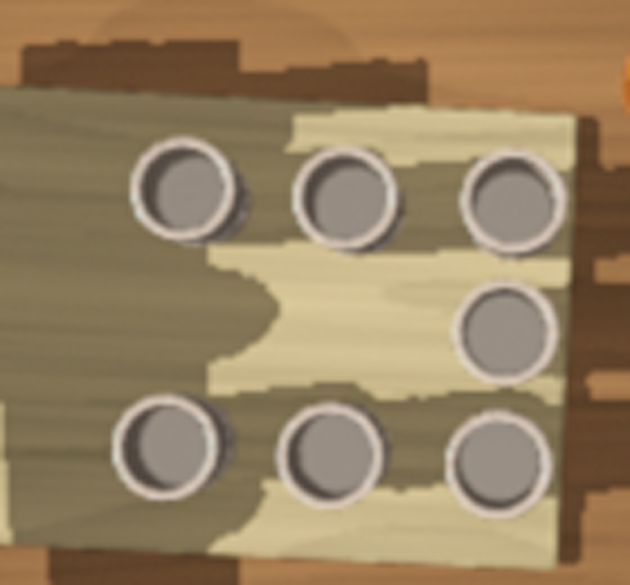

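The medium beaker is at crop (346,200), aligned with its row and the column of the others. TL is centred in the wrist view at (321,183). Descending.

```bash
python3 -m creep '[[[0,-0.2,-2,0,0,0,1],[0,-0.2,-5,0,0,0,1],[0,-0.2,-8,0,0,0,1],[0,-0.2,-11,0,0,0,1],[0,-0.2,-12,0,0,0,1]]]' 20; python3 -m creep '[[[0,0,0,0,0,0,1]]]'; python3 st.py
```

```text
clock: 17.85
position: [0.5836, -0.1886, 0.1523]
ee_rot: [-2.953, 1.071, 0.007]
force: [-0.9, 0.6, -0.6]
width: 1.002
clock: 17.95
position: [0.5844, -0.1894, 0.154]
ee_rot: [-2.953, 1.072, 0.004]
force: [-1.0, -0.7, -0.8]
width: 0.999
17.95 [ 0.5844 -0.1894  0.154 ] jaw -129.9 tilt 0.16 F [-1.  -0.7 -0.8] w 0.999 j [ 0.26  0.5  -0.05  1.7   0.03  0.94 -2.06]
```

```bash
python3 -m creep '[[[0,0,-1.5,0,0,0,1],[0,0,-3.5,0,0,0,1],[0,0,-4.4,0,0,0,1],[0,0,-4.5,0,0,0,0.6],[0,0,-4.5,0,0,0,0.3]]]' 20; python3 -m creep '[[[0,0,0,0,0,0,0],[0,0,0,0,0,0,-0.3],[0,0,0,0,0,0,-0.5],[0,0,0,0,0,0,-0.5],[0,0,0,0,0,0,-0.5]]]'; python3 st.py wrist_7
```

```text
clock: 18.45
position: [0.5856, -0.191, 0.1111]
ee_rot: [-2.952, 1.074, -0.002]
force: [0.8, -0.6, 0.2]
width: 0.876
clock: 18.95
position: [0.5857, -0.191, 0.1108]
ee_rot: [-2.952, 1.074, -0.003]
force: [-0.4, 1.2, 6.1]
width: 0.671
18.95 [ 0.5857 -0.191   0.1108] jaw -130.0 tilt 0.1 F [-0.4  1.2  6.1] w 0.671 j [ 0.26  0.55 -0.05  1.74  0.03  0.85 -2.07]
```

View pics/wrist_7.png

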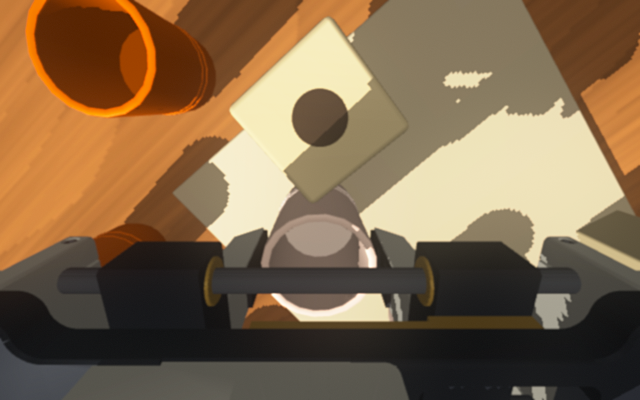

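Gripped at 61.7 mm. Carrying it to the middle medium place.

```bash
python3 -m creep '[[[0,0,1,0,0,0,-0.5],[0,0,3,0,0,0,-0.5],[0,0,6.5,0,0,0,-0.5],[0,0,10.5,0,0,0,-0.5],[0,0,14.5,0,0,0,-0.5]]]' 20; python3 -m creep '[[[0,0.5,3.5,0,0,0,-0.5],[-0.5,2.5,5,0,0,5,-0.5],[-1.5,6,5,0,0,12,-0.5],[-2.5,10,5,0,0,19,-0.5],[-3.5,14,5,0,0,26,-0.5]]]';  python3 -m creep '[[[-1,4,0,0,0,7,-0.5],[-2,8,0,0,0,10.4,-0.5],[-3,12,0,0,0,10.4,-0.5],[-4,16,0,0,0,10.4,-0.5],[-4.5,19.5,0,0,0,10.4,-0.5]]]'; python3 -m creep '[[[-0.4,2,0,0,0,0,-0.5],[-0.4,3.5,0,0,0,0,-0.5],[-0.4,3.5,0,0,0,0,-0.5],[-0.4,3.5,0,0,0,0,-0.5]]]'; python3 st.py
```

```text
clock: 19.5
position: [0.584, -0.191, 0.2564]
ee_rot: [2.952, -1.075, -0.003]
force: [0.8, -0.7, -1.8]
width: 0.671
clock: 20.0
position: [0.5488, -0.0501, 0.3053]
ee_rot: [3.118, -0.377, -0.001]
force: [0.9, 0.6, -2.4]
width: 0.669
clock: 20.5
position: [0.5034, 0.1457, 0.3054]
ee_rot: [3.14, -0.098, -0.001]
force: [0.7, 0.1, -2.7]
width: 0.669
clock: 20.9
position: [0.5012, 0.1778, 0.3049]
ee_rot: [3.139, -0.1, -0.001]
force: [0.3, -0.4, -1.9]
width: 0.666
20.9 [0.5012 0.1778 0.3049] jaw -93.7 tilt 0.07 F [ 0.3 -0.4 -1.9] w 0.666 j [-0.17  0.26 -0.34  1.68  0.09  1.21 -2.17]
```

```bash
python3 -m creep '[[[0.1,0.1,-2,0,0,0,-0.5],[0.1,0.1,-5.5,0,0,0,-0.5],[0.1,0.1,-9.5,0,0,0,-0.5],[0.1,0.1,-13,0,0,0,-0.5],[0.1,0.1,-15.5,0,0,0,-0.5]]]' 20; python3 -m creep '[[[0,0,-1,0,0,0,-0.5],[0,0,-1.5,0,0,0,-0.5],[0,0,-1.5,0,0,0,-0.5]]]'; python3 st.py
```

```text
clock: 21.4
position: [0.5016, 0.1772, 0.1478]
ee_rot: [3.138, -0.104, -0.003]
force: [0.4, -0.8, -2.1]
width: 0.673
clock: 21.7
position: [0.5025, 0.1794, 0.1354]
ee_rot: [3.14, -0.101, 0.001]
force: [0.6, -0.2, -2.3]
width: 0.671
21.7 [0.5025 0.1794 0.1354] jaw -93.7 tilt 0.03 F [ 0.6 -0.2 -2.3] w 0.671 j [-0.2   0.43 -0.32  1.9   0.18  0.83 -2.25]
```

```bash
python3 -m creep '[[[0,0,-0.8,0,0,0,-0.5],[0,0,-1.5,0,0,0,-0.5],[0,0,-2,0,0,0,-0.5],[0,0,-2.3,0,0,0,-0.5],[0,0,-2.4,0,0,0,-0.5]]]' 20; python3 -m creep '[[[0,0,-0.1,0,0,0,-0.5],[0,0,-0.1,0,0,0,-0.5]]]'; python3 st.py
```

```text
clock: 22.2
position: [0.5018, 0.18, 0.1108]
ee_rot: [3.14, -0.099, -0.0]
force: [-1.5, -1.1, 4.4]
width: 0.669
clock: 22.4
position: [0.5022, 0.18, 0.1108]
ee_rot: [3.14, -0.099, 0.001]
force: [-1.6, -1.5, 5.8]
width: 0.669
22.4 [0.5022 0.18   0.1108] jaw -93.6 tilt 0.04 F [-1.6 -1.5  5.8] w 0.669 j [-0.21  0.46 -0.31  1.93  0.2   0.78 -2.27]
```

```bash
python3 -m creep '[[[0,0,0,0,0,0,0.45],[0,0,0,0,0,0,0.55],[0,0,0,0,0,0,0.6],[0,0,0,0,0,0,0.6]]]'; python3 -m creep '[[[0,0,1.5,0,0,0,0.6],[0,0,4,0,0,0,0.6],[0,0,8,0,0,0,0.6],[0,0,12,0,0,0,0.6],[0,0,16,0,0,0,0.6]]]';python3 -m creep '[[[-0.5,-3,0.5,0,0,-7,1],[-1,-7,0.5,0,0,-14,1],[-1.5,-11,0.5,0,0,-21,1],[-2,-15,0.5,0,0,-28,1],[-2.5,-19,0.5,0,0,-35,1]]]' 20; python3 -m creep '[[[-0.5,-4,0,0,0,-7,1],[-1,-8,0,0,0,-14,1],[-1.5,-12,0,0,0,-18.7,1],[-2.2,-16,0,0,0,-18.7,1],[-2.7,-18.6,0,0,0,-18.7,1]]]';python3 -m creep '[[[0,0,0,0,0,0,1],[0,0,0,0,0,0,1]]]'; python3 st.py wrist_8; python3 st.py top_8
python3 - <<'E'
import cv2
t=cv2.imread('pics/top_8.png')
cv2.imwrite('pics/c8.png',cv2.resize(t[150:280,200:340],None,fx=4.5,fy=4.5,interpolation=cv2.INTER_CUBIC))
E
```

```text
clock: 22.8
position: [0.502, 0.18, 0.1101]
ee_rot: [-3.14, 0.099, -0.0]
force: [0.1, 0.4, -0.3]
width: 0.799
clock: 23.3
position: [0.5016, 0.1799, 0.2716]
ee_rot: [3.14, -0.099, -0.0]
force: [-0.1, -0.1, -0.1]
width: 0.798
clock: 23.8
position: [0.4765, -0.0115, 0.2752]
ee_rot: [-2.962, 1.046, -0.001]
force: [0.7, 0.0, -0.0]
width: 1.001
clock: 24.3
position: [0.449, -0.1991, 0.2751]
ee_rot: [2.754, -1.51, 0.001]
force: [-0.5, 0.1, 0.0]
width: 1.003
clock: 24.5
position: [0.4498, -0.196, 0.2749]
ee_rot: [-2.756, 1.508, 0.0]
force: [0.5, 1.2, 1.0]
width: 1.002
24.5 [ 0.4498 -0.196   0.2749] jaw -147.4 tilt 0.02 F [0.5 1.2 1. ] w 1.002 j [ 0.28  0.19  0.02  1.85 -0.    1.11 -2.26]
24.55 [ 0.4501 -0.1952  0.275 ] jaw -147.3 tilt 0.03 F [ 0.   0.8 -0.8] w 0.999 j [ 0.28  0.19  0.02  1.85 -0.    1.11 -2.26]
```

View pics/wrist_8.png

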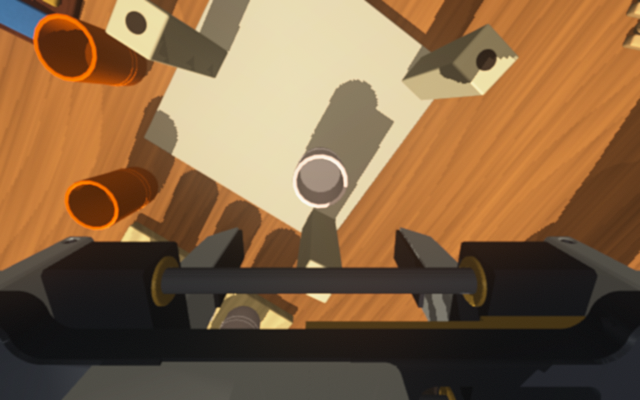

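View pics/c8.png

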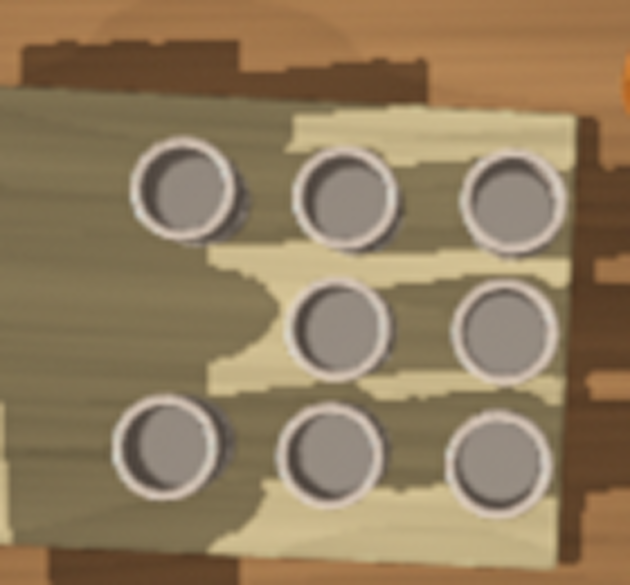

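The medium row is filled: crop (330,455), (338,330), (346,200). BL is centred at (320,180), and prop 2 at (318,265) is behind the hand with about 20 mm clearance. Descending.

```bash
python3 -m creep '[[[0,-0.1,-2,0,0,0,1],[0,-0.1,-5,0,0,0,1],[0,-0.1,-8.5,0,0,0,1],[0,-0.1,-12,0,0,0,1],[0,-0.1,-13.3,0,0,0,1]]]' 20; python3 -m creep '[[[0,0,0,0,0,0,1]]]'; python3 st.py
```

```text
clock: 25.1
position: [0.4487, -0.1948, 0.1392]
ee_rot: [2.759, -1.503, -0.007]
force: [-0.0, 0.4, 0.4]
width: 1.0
clock: 25.2
position: [0.449, -0.1951, 0.1402]
ee_rot: [2.758, -1.503, -0.007]
force: [-0.1, 0.1, 0.8]
width: 0.999
25.2 [ 0.449  -0.1951  0.1402] jaw -147.2 tilt 0.24 F [-0.1  0.1  0.8] w 0.999 j [ 0.29  0.34  0.01  2.02 -0.01  0.78 -2.26]
```

```bash
python3 -m creep '[[[0,0,-1.5,0,0,0,1],[0,0,-3.3,0,0,0,1],[0,0,-4.2,0,0,0,1],[0,0,-4.3,0,0,0,0.6],[0,0,-4.3,0,0,0,0.3]]]' 20; python3 -m creep '[[[0,0,0,0,0,0,0],[0,0,0,0,0,0,-0.3],[0,0,0,0,0,0,-0.5],[0,0,0,0,0,0,-0.5],[0,0,0,0,0,0,-0.5]]]'; python3 st.py wrist_9
```

```text
clock: 25.7
position: [0.4504, -0.1968, 0.0997]
ee_rot: [-2.757, 1.506, -0.001]
force: [-0.4, 0.0, 0.1]
width: 0.876
clock: 26.2
position: [0.4502, -0.1974, 0.0996]
ee_rot: [2.756, -1.507, 0.001]
force: [-1.9, -0.8, 6.9]
width: 0.664
26.2 [ 0.4502 -0.1974  0.0996] jaw -147.3 tilt 0.05 F [-1.9 -0.8  6.9] w 0.664 j [ 0.3   0.4   0.01  2.06 -0.01  0.68 -2.26]
```

View pics/wrist_9.png

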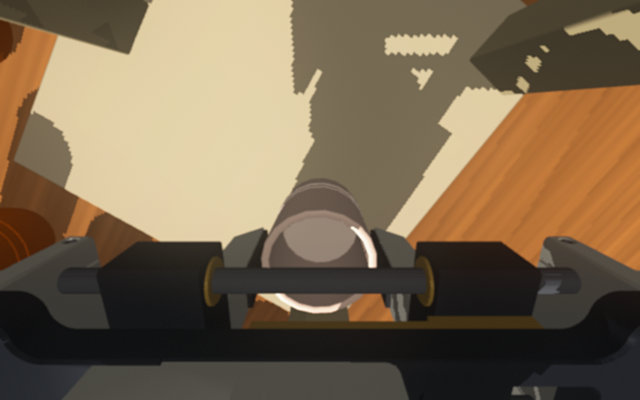

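```bash
python3 -m creep '[[[0,0,1,0,0,0,-0.5],[0,0,3,0,0,0,-0.5],[0,0,6.5,0,0,0,-0.5],[0,0,10.5,0,0,0,-0.5],[0,0,14.5,0,0,0,-0.5]]]' 20; python3 -m creep '[[[0,0.5,3.5,0,0,0,-0.5],[0.5,2.5,6,0,0,5,-0.5],[1,6,6,0,0,12,-0.5],[1.5,10,6,0,0,19,-0.5],[2,14,6,0,0,26,-0.5]]]';  python3 -m creep '[[[0.5,4,0,0,0,7,-0.5],[1,8,0,0,0,14,-0.5],[1.5,12,0,0,0,21,-0.5],[2,16,0,0,0,27.7,-0.5],[2.5,20,0,0,0,27.7,-0.5]]]'; python3 -m creep '[[[0.5,4,0,0,0,0,-0.5],[1,8,0,0,0,0,-0.5],[1.2,11.5,0,0,0,0,-0.5],[1.2,13.7,0,0,0,0,-0.5],[1.2,13.7,0,0,0,0,-0.5]]]'; python3 st.py
```

```text
clock: 26.75
position: [0.4493, -0.1967, 0.2459]
ee_rot: [-2.757, 1.506, 0.001]
force: [1.2, -0.8, -1.4]
width: 0.668
clock: 27.25
position: [0.4696, -0.0557, 0.3048]
ee_rot: [-3.027, 0.842, -0.001]
force: [0.7, -0.0, -1.5]
width: 0.669
clock: 27.75
position: [0.4945, 0.1444, 0.3046]
ee_rot: [3.14, -0.093, 0.0]
force: [0.8, 0.1, -1.6]
width: 0.667
clock: 28.25
position: [0.5054, 0.284, 0.3041]
ee_rot: [-3.139, 0.091, 0.002]
force: [0.1, -0.2, -1.5]
width: 0.667
28.25 [0.5054 0.284  0.3041] jaw -93.3 tilt 0.12 F [ 0.1 -0.2 -1.5] w 0.667 j [-0.33  0.35 -0.37  1.57  0.13  1.25 -2.35]
```

```bash
python3 -m creep '[[[0,0,-2,0,0,0,-0.5],[0,0,-5.5,0,0,0,-0.5],[0,0,-9.5,0,0,0,-0.5],[0,0,-13,0,0,0,-0.5],[0,0,-16.5,0,0,0,-0.5]]]' 20; python3 -m creep '[[[0,0,-1,0,0,0,-0.5],[0,0,-1.6,0,0,0,-0.5],[0,0,-1.6,0,0,0,-0.5]]]'; python3 st.py
```

```text
clock: 28.75
position: [0.5069, 0.2787, 0.1381]
ee_rot: [3.139, -0.101, 0.0]
force: [0.3, 0.3, -1.3]
width: 0.67
clock: 29.05
position: [0.5074, 0.2799, 0.1238]
ee_rot: [-3.14, 0.1, -0.001]
force: [-0.8, -0.8, -2.0]
width: 0.668
29.05 [0.5074 0.2799 0.1238] jaw -93.6 tilt 0.04 F [-0.8 -0.8 -2. ] w 0.668 j [-0.36  0.51 -0.34  1.8   0.22  0.86 -2.43]
```

```bash
python3 -m creep '[[[0,0,-0.8,0,0,0,-0.5],[0,0,-1.5,0,0,0,-0.5],[0,0,-2,0,0,0,-0.5],[0,0,-2.3,0,0,0,-0.5],[0,0,-2.4,0,0,0,-0.5]]]' 20; python3 -m creep '[[[0,0,-0.1,0,0,0,-0.5],[0,0,-0.1,0,0,0,-0.5]]]'; python3 st.py
```

```text
clock: 29.55
position: [0.5074, 0.2798, 0.0996]
ee_rot: [3.14, -0.099, 0.001]
force: [-2.2, -3.6, 12.6]
width: 0.669
clock: 29.75
position: [0.5076, 0.2798, 0.0996]
ee_rot: [3.14, -0.1, 0.003]
force: [-3.8, -4.6, 15.2]
width: 0.669
29.75 [0.5076 0.2798 0.0996] jaw -93.6 tilt 0.1 F [-3.8 -4.6 15.2] w 0.669 j [-0.36  0.54 -0.33  1.82  0.23  0.81 -2.44]
```

Contact is at 15 N, so I'll ease off 1 mm and then release.

```bash
python3 -m creep '[[[0,0,0.1,0,0,0,-0.5],[0,0,0.1,0,0,0,-0.5]]]'; python3 -m creep '[[[0,0,0,0,0,0,0.45],[0,0,0,0,0,0,0.55],[0,0,0,0,0,0,0.6],[0,0,0,0,0,0,0.6]]]'; python3 -m creep '[[[0,0,1.5,0,0,0,0.6],[0,0,4,0,0,0,0.6],[0,0,8,0,0,0,0.6],[0,0,12,0,0,0,0.6],[0,0,16,0,0,0,0.6]]]';python3 -m creep '[[[0,-3,1,0,0,0,0.6],[0,-7,2,0,0,0,0.6],[0,-11,3,0,0,0,0.6],[0,-15,4,0,0,0,0.6],[0,-19,4,0,0,0,0.6]]]'; python3 -m creep '[[[0,-4,0,0,0,0,0.6],[0,-8,0,0,0,0,0.6],[0,-12,0,0,0,0,0.6],[0,-16,0,0,0,0,0.6],[0,-20,0,0,0,0,0.6]]]'; python3 st.py top_10; python3 st.py scene_10
python3 - <<'E'
import cv2
t=cv2.imread('pics/top_10.png')
cv2.imwrite('pics/c10.png',cv2.resize(t[130:290,125:345],None,fx=3.6,fy=3.6,interpolation=cv2.INTER_CUBIC))
E
```

```text
clock: 29.95
position: [0.5074, 0.28, 0.0997]
ee_rot: [-3.14, 0.099, -0.002]
force: [0.3, -2.1, 6.0]
width: 0.668
clock: 30.35
position: [0.5068, 0.2801, 0.0988]
ee_rot: [3.14, -0.099, -0.001]
force: [-0.1, 0.3, 0.6]
width: 0.798
clock: 30.85
position: [0.5066, 0.2799, 0.2605]
ee_rot: [3.14, -0.099, -0.001]
force: [1.0, 0.7, 0.6]
width: 0.8
clock: 31.35
position: [0.5073, 0.0887, 0.3004]
ee_rot: [-3.139, 0.099, -0.004]
force: [1.0, -0.9, -0.2]
width: 0.8
clock: 31.85
position: [0.5066, -0.1115, 0.2991]
ee_rot: [3.14, -0.099, 0.0]
force: [1.4, 0.8, 0.0]
width: 0.802
31.85 [ 0.5066 -0.1115  0.2991] jaw -93.6 tilt 0.01 F [1.4 0.8 0. ] w 0.802 j [ 0.26  0.23 -0.19  1.73  0.05  1.18 -1.57]
31.9 [ 0.506  -0.1197  0.2989] jaw -94.1 tilt 0.24 F [-0.9 -6.8 -0.6] w 0.8 j [ 0.27  0.23 -0.18  1.73  0.05  1.18 -1.56]
```

View pics/c10.png

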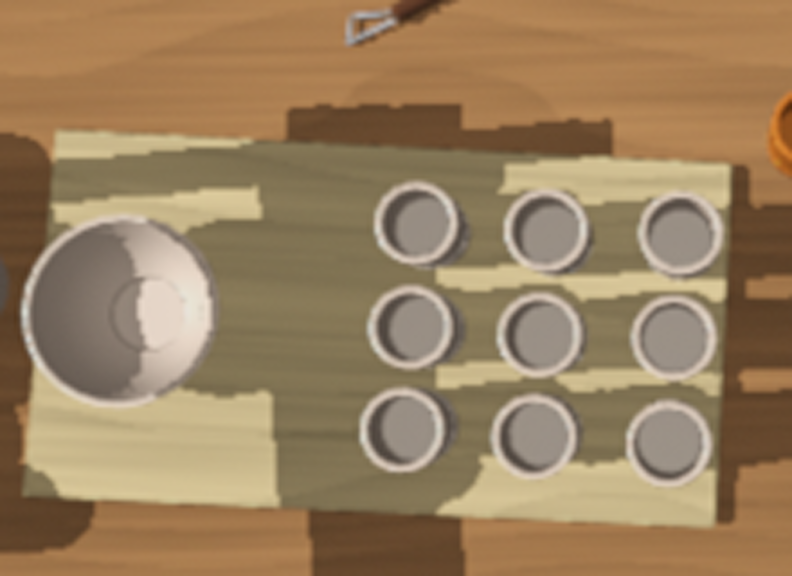

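View pics/scene_10.png

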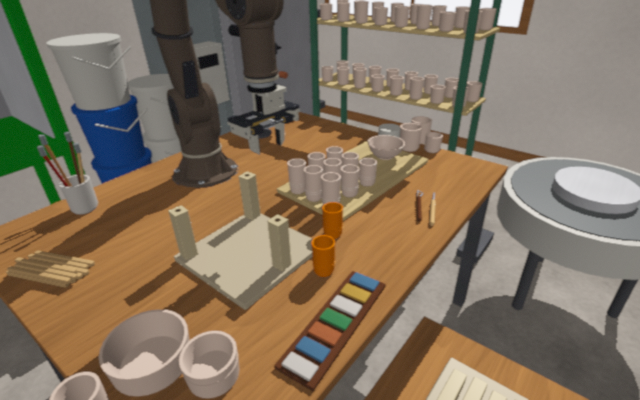

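View pics/top_10.png

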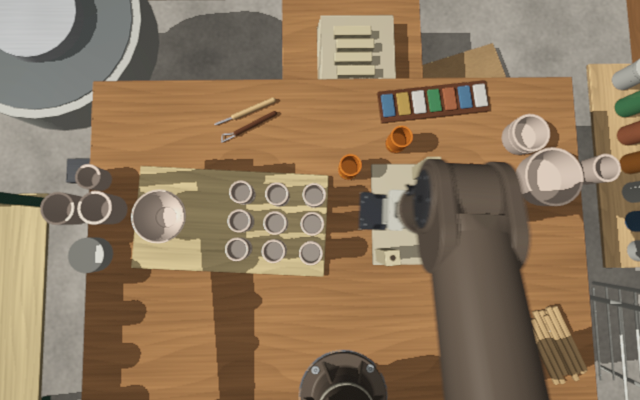

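All nine stand in a 3×3 grid, with the props and bowl in place. I'll do one numeric check against the rows, then let the arm settle and hand in.

```bash
python3 -m creep '[[[0,0,0,0,0,0,0.6],[0,0,0,0,0,0,0.6],[0,0,0,0,0,0,0.6]]]' >/dev/null
python3 - <<'E'
from h import *
B=lambda p:((p[0]+.5)/3.6-.5+125,(p[1]+.5)/3.6-.5+130)
P={'sa':(404,430,.106),'b1':(411,327,.106),'sb':(418,223,.106),'m':(535,436,.118),'b_mid':(540,334,.118),'b_far':(547,231,.118),'ta':(669,442,.13),'tb':(674,337,.13),'b4':(680,233,.13)}
q={k:atz('top',B(v[:2]),v[2])[:2] for k,v in P.items()}
u=q['sb']-q['sa'];u/=np.linalg.norm(u);v=np.array([-u[1],u[0]])
for a,b in(('sa','b1'),('sa','sb'),('m','b_mid'),('m','b_far'),('ta','tb'),('ta','b4')):
    d=q[b]-q[a];print(a,b,(d@u*1e3).round(1),(d@v*1e3).round(1))
s=cv2.imread('pics/scene0.png').astype(int);t=cv2.imread('pics/scene_10.png').astype(int)
for n,(x,y,w,h) in {'p2':(236,172,24,44),'p3':(168,205,22,50),'p1':(268,214,24,55),'bowl':(366,134,40,24)}.items():print(n,'mean pixel diff',abs(s-t)[y:y+h,x:x+w].mean().round(1))
E
python3 st.py
```

```text
sa b1 77.0 -0.0
sa sb 155.8 0.0
m b_mid 75.4 0.8
m b_far 152.6 0.1
ta tb 76.8 0.2
ta b4 153.9 -0.4
p2 mean pixel diff 6.9
p3 mean pixel diff 1.0
p1 mean pixel diff 8.5
bowl mean pixel diff 0.9
32.25 [ 0.5071 -0.1085  0.2991] jaw -93.5 tilt 0.02 F [ 0.2 -0.4  0.1] w 0.804 j [ 0.26  0.23 -0.19  1.73  0.05  1.18 -1.57]
```

```bash
python3 -c "
from cell import arm
print(arm.sign_off())"
```

```text
the job is handed in; nothing more can be done
None
```

All four loose beakers are in the empty places of their own rows, and I handed the job in at about 32 s of the 72 s allowed. No verdict was reported. The tall beaker went to the end of its row, the two medium ones to the middle and end of theirs, and the short one to the middle of its row.

**Placing:** In the last top view the new beakers are 75–77 mm (middle) and 153–154 mm (end) from the first of their row, against 78 and 156 mm. They are within 1 mm of the row line. The two untouched pairs measure 77 and 156 mm the same way.

**Props and bowl:** All are upright in the last scene view. Prop 3 and the bowl look unchanged. The patches around prop 1 and prop 2 did change, which I put down to the beakers and shadows cleared from around them. I did not measure the props' final positions.

**Disagreements:**
- **Wrist camera:** it differed from the top camera by 2–5 mm on the shelf and 4–9 mm on the board, so I placed by the top view.
- **Beaker heights:** triangulation gave two different rim heights for one medium beaker (118 and 101 mm). Drawing all three heights over the scene view settled it.
- **Short beaker:** it was pressed to about 15 N on contact. I eased the tool up before opening the jaws.

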